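# Charge the casting mould with glass lumps

## Task

Using the orange-handled scoop, scoop up the pink glass lumps from the blue tray and tip at least three of the four into the hollow of the white plaster mould that stands on the black scale; any left over stays in the tray. Do not touch the glass with the fingers, and do not shift that mould or disturb the other two moulds and the pink jar. Finish by setting the scoop down flat, pan upward, on the bench or in the tray.

Things in the scene. Friction and masses are not known exactly. Their poses are not given: they have to be found in the camera images.
- scoop: Aluminium hand scoop, loose, about 180 g. Origin: centre of the underside of its pan; x points forward to the open lip, z up. Pan 80 long (x -40 to +40) x 76 wide (y) with a 2 floor; walls 2 thick: sides 28 high (12 high over the front 18), back 32 high, front open. Orange handle bar, level, straight above and behind the pan: x -105 to -27, 20 wide (y), z 54 to 72.
- scoop_grip (a point): Middle of the orange handle bar, at (-66, 0, 63) in the scoop's frame; axes as the scoop's. The bar is 20 wide in y, 18 tall, 78 long in x.
- scoop_lip (a point): Middle of the front edge of the scoop's pan, on its underside, at (40, 0, 0) in the scoop's frame.
- tray: Blue tray, fixed to the bench. Origin: centre of its underside; x points from its low wall (at the robot's end) to its leaning end wall. Inside: floor at z 4, x -90 to +90, y -46 to +46. Walls 4 thick: low wall 18 high, sides 32 high, end wall at x +90, leaning outward 0.6 rad (a ramp for the lumps), 38 high. The scoop's pan fits on the floor behind the lumps.
- scale: Black flat weighing scale 190 x 190 x 22 high, fixed to the bench. Origin: centre of its underside, z up.
- mould: The mould to fill: a round white plaster mould, loose, about 800 g, standing on the scale. Origin: centre of its underside, z up. Outside diameter 150, 60 high; round hollow 112 across and 38 deep, open at the top (hollow's floor at z 22).
- lump0: Pink faceted glass lump, loose, about 26 across and 22 high, 22 g, smooth. Origin: its centre.
- lump1: Pink faceted glass lump, loose, about 26 across and 22 high, 22 g, smooth. Origin: its centre.
- lump2: Pink faceted glass lump, loose, about 26 across and 22 high, 22 g, smooth. Origin: its centre.
- lump3: Pink faceted glass lump, loose, about 26 across and 22 high, 22 g, smooth. Origin: its centre.
- mould_b: Another white plaster mould (150 across, 60 high), empty, standing on the bench: leave alone. Origin: centre of its underside.
- mould_c: Another white plaster mould, same size, on the bench: leave alone. Origin: centre of its underside.
- jar_pink: Closed jar of pink glass with a black lid, 68 across, 85 high: leave alone. Origin: centre of its underside.

How it is judged:
By the outcome, as a careful person would: the job done as asked, in the order asked, and still so for the second after the job is handed in, with the robot touching nothing.
It also fails if it takes over 72 s, if anything falls off the work surface, if the arm or the gripper's body presses on something with over 40 N, if the wrist force passes 120 N, or if a joint passes its speed limit or range.

## Robot

A 6-joint arm with a two-finger parallel gripper is mounted at the origin on the work surface. World frame = base frame: x ahead of the robot, y to its left, z up, the work surface at z = 0. Lengths are in mm, angles in rad, forces in N, time in s.
With the tool pointing down it reaches from about 350 to 725 mm from the base axis. Payload 4.3 kg.
Tool frame: the origin (TCP) lies at the very end of the fingers, on their centre line; the grasp point (between the pads) lies 19 mm behind it; z points along the fingers, y is the line along which they close (so a half turn about z gives the same grasp; the last joint's range is limited). The gripper opens to 85 mm and grips with 20 to 120 N. Pads are 22 mm wide; open, the fingers measure 114 mm over their backs; the gripper's body (76 mm by 85 mm) begins 54 mm behind the grasp point. The pads swing forward as they close: fully open they stand 13 mm farther back than shut.
Start: joints at [-1.268, 0.377, 0.081, 1.274, 0, 1.46], TCP at [230.691, -526.734, 231.329] pointing down, gripper open.
Joint ranges: [-2.72, 2.72], [-0.84, 1.66], [-1.02, 1.22], [-1.77, 2.12], [-1.37, 1.28], [-3.14, 3.14]. Speed limits (rad/s): [2.57, 2.57, 3.14, 3.14, 3.14, 3.14].

## Interface

Orientations are given as a unit quaternion [x, y, z, w].
In Python, from bench import get_obs, snapshot, job_done gives the robot as it stands.
- The arm moves only by the tool drive_tool, never from a script. Its argument "targets" is a list of rows, each an object with "offset": the shift along the tool's x, y, z scaled (see below), a list of three; "angular": the turn, a rotation vector about the tool's x, y, z scaled (see below), a list of three. In form: [{"offset": [tx, ty, tz], "angular": [wx, wy, wz]}, ...]. A call has 1 to 20 rows; each row is the pose to reach, as a shift and turn from the pose commanded when the call began, along the tool's axes at that moment, turning the shorter way round; what a row does not reach only later rows make up. The controller multiplies each number of a shift by 1 m and each number of a turn by 2 pi rad. A row lasts 1/10 s, in which the tool goes at most 50 mm and 8.59 degrees, less where a joint would pass 70% of its speed; a pose out of reach is approached as far as the arm can. A call with a number of a shift or a turn outside -1 to 1 is refused whole. A call with a gripper value outside its range is refused whole. "jaw" is the opening, from -1 (shut) to 1 (fully open), set as the call begins (left out, the last holds). The fingers move at their own pace and stop on an object; "grip_force" is the grip in N (left out, the last holds). Time passes only in rows, so rows that repeat a pose let the fingers close. It gives the time, the measured TCP pose, the force, the opening and the grip force at its end, in the units of the state.
- get_obs(): the state, without advancing time (a new reading comes with each control period).
- snapshot(name): name is "scene" or "top" or "wrist"; returns a dict with "image" (480x640x3 uint8, red, green, blue), "z_map" (480x640 float32, mm along the optical axis (not along the pixel's ray), 0 where there is no reading), "camera_matrix" (3x3 intrinsics, pixels), "xyz" and "rotation" of the camera in the world. Camera axes: x right, y down, z forward; pixel columns grow to the right and rows downward; lengths in mm; the calibration is good to about 2 mm. A picture is of the moment at which its call begins.
- job_done(): hands the job in; it is judged then, once.
The state is a dict: "time_s": time; "joints": joint angles; "qd": joint speeds; "joint_torque": joint torques, N m; "ee_pos": TCP position; "tool_rot": TCP orientation; "force": force on the tool from outside, world axes, zero at the start; "ft_torque": the same for the moment, N m; "gripper_width": finger opening in mm; "finger_force": force on a finger pad.
Only numpy, scipy, OpenCV 4.12 (cv2) and the standard library are available. Lean on these libraries where they do the work, as an engineer would, in place of code of your own. Each camera call takes 0.05 s, during which the arm holds its last target. There are 200 camera calls.

## Working session

There is one attempt and no reset: what is moved stays moved. The work goes in short steps, Python scripts to look and compute and a tool call to move; the robot and the scene stay as the last step left them, time stands still between calls to the robot, and variables do not carry over. Pictures are saved under pics/ and viewed, at most 10 in all, crops included, and the job is handed in when it is done.

Besides the shell and the picture viewer there is one more tool, called after "Call:" as name(argument=value, ...), one argument or row to a line, values as JSON. drive_tool: Moves the arm, as the interface text tells. Shifts and turns lie within -1 to 1; 1 stands for 1 m of shift or 2 pi rad of turn. Its arguments: {"type":"object","properties":{"targets":{"type":"array"},"jaw":{"type":"number"},"grip_force":{"type":"number"}},"required":["targets"]}

```bash
mkdir -p pics; ls; python3 - <<'E'
from bench import *
import cv2,pickle,numpy as np
o=get_obs();print({k:np.round(v,3) for k,v in o.items()})
for n in("top","scene"):
    s=snapshot(n);pickle.dump(s,open(n+'.pkl','wb'));cv2.imwrite(f'pics/{n}0.png',s['image'][:,:,::-1]);print(n,s['camera_matrix'],s['xyz'],s['rotation'])
E
```

```text
pics
{'time_s': np.float64(0.0), 'joints': array([-1.268,  0.378,  0.08 ,  1.274, -0.   ,  1.461]), 'qd': array([ 0.   ,  0.001, -0.001, -0.002,  0.001, -0.   ]), 'joint_torque': array([ 0.0000e+00, -4.6360e+01,  2.6988e+01,  2.1000e-02, -0.0000e+00,
        0.0000e+00]), 'ee_pos': array([ 230.459, -526.092,  230.377]), 'tool_rot': array([ 0.979,  0.205, -0.   , -0.001]), 'force': array([ 0.524,  0.619, -0.424]), 'ft_torque': array([-0.057, -0.016,  0.002]), 'finger_force': np.float64(0.0), 'gripper_width': np.float64(85.793)}
top [[436.20229251   0.         318.89154002]
 [  0.         436.20229251 243.47524596]
 [  0.           0.           1.        ]] [559.80777213   4.39291319 812.59465579] [ 0.70793763 -0.70581777  0.0238899  -0.00865214]
scene [[452.32999793   0.         323.13545313]
 [  0.         452.32999793 239.15357296]
 [  0.           0.           1.        ]] [ 982.28848195 -425.36225007  488.55724481] [ 0.82919812  0.31581047 -0.16865459 -0.42924335]
```

View pics/top0.png

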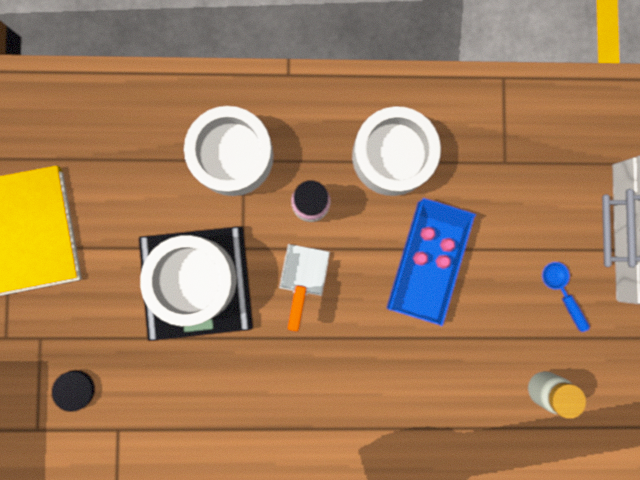

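View pics/scene0.png

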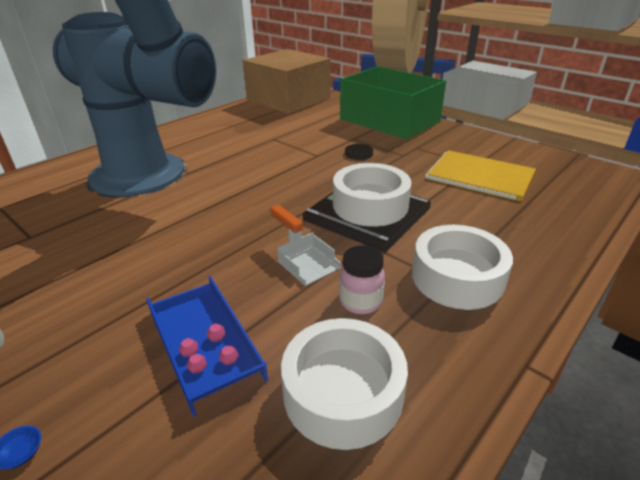

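The top view (up = +x, right = −y) shows the target mould at (188,281) on the scale. The scoop pan is at (305,270) with its handle at (297,308). The tray centre is at (432,262), with lumps at (428,233), (447,244), (421,258) and (443,262). The jar is at (311,200). The scene view agrees: the ramp is at the far end, nearest that camera.

```bash
cat > h.py <<'E'
import numpy as np,cv2
from scipy.spatial.transform import Rotation as R
def rot(s):
    r=np.array(s['rotation']);return R.from_quat(r).as_matrix() if r.size==4 else r
def ray(s,uv,z):
    uv=np.atleast_2d(uv).astype(float);K=s['camera_matrix']
    d=np.c_[(uv-[K[0,2],K[1,2]])/[K[0,0],K[1,1]],np.ones(len(uv))]@rot(s).T
    c=np.array(s['xyz']);return c+d*((z-c[2])/d[:,2])[:,None]
def cloud(s,m):
    v,u=np.nonzero(m&(s['z_map']>0));K=s['camera_matrix'];Z=s['z_map'][v,u]
    return np.c_[(u-K[0,2])/K[0,0]*Z,(v-K[1,2])/K[1,1]*Z,Z]@rot(s).T+np.array(s['xyz'])
def mask(s,lo,hi):
    h=cv2.cvtColor(s['image'],cv2.COLOR_RGB2HSV);return cv2.inRange(h,np.array(lo),np.array(hi))
def box(m,x0,y0,x1,y1):
    k=np.zeros_like(m);k[y0:y1,x0:x1]=m[y0:y1,x0:x1];return k
E
python3 - <<'E'
from h import *;import pickle
s=pickle.load(open('top.pkl','rb'))
np.set_printoptions(precision=1,suppress=True)
m=box(mask(s,(5,180,150),(18,255,255)),280,280,315,340)
P=cloud(s,m>0);print('handle z',np.percentile(P[:,2],[5,50,95]))
r=cv2.minAreaRect(cv2.findNonZero(m));b=ray(s,cv2.boxPoints(r),72);print('handle',b,b.mean(0))
# pan
p=box(mask(s,(0,0,130),(180,60,255)),270,235,335,300);p=cv2.morphologyEx(p,cv2.MORPH_OPEN,np.ones((3,3)))
b=ray(s,cv2.boxPoints(cv2.minAreaRect(cv2.findNonZero(p))),15);print('pan',b,b.mean(0),np.percentile(cloud(s,p>0)[:,2],[5,50,95]))
t=box(mask(s,(105,150,60),(125,255,255)),380,190,485,335)
P=cloud(s,t>0);print('tray z',np.percentile(P[:,2],[2,50,98]))
b=ray(s,cv2.boxPoints(cv2.minAreaRect(cv2.findNonZero(t))),32);print('tray',b,b.mean(0))
# floor points
F=P[P[:,2]<10];q=cv2.minAreaRect(F[:,:2].astype(np.float32));print('floor',cv2.boxPoints(q),q)
l=box(mask(s,(150,90,100),(179,255,255)),400,215,465,275)
n,_,st,c=cv2.connectedComponentsWithStats(l)
for i in range(1,n):
    if st[i,4]>20: print('lump',c[i],st[i],ray(s,c[i],15))
# moulds top rim
w=mask(s,(0,0,150),(180,50,255))
for nm,bb,zz in(('m',(135,230,240,330),82),('b',(180,100,277,198),60),('c',(350,100,443,198),60)):
    x=cloud(s,box(w,*bb)>0);x=x[abs(x[:,2]-zz)<6];e=cv2.minEnclosingCircle(x[:,:2].astype(np.float32));print(nm,e,np.median(x[:,2]),len(x))
x=cloud(s,box(mask(s,(0,0,0),(180,255,60)),290,180,330,218)>0);x=x[x[:,2]>75];print('jar',cv2.minEnclosingCircle(x[:,:2].astype(np.float32)),np.median(x[:,2]))
E
```

```text
handle z [68.  71.6 73.8]
handle [[448.9  43.3  72. ]
 [523.9  29.6  72. ]
 [520.1   8.9  72. ]
 [445.   22.8  72. ]] [484.5  26.1  72. ]
pan [[515.9  59.6  15. ]
 [597.   45.8  15. ]
 [583.3 -32.8  15. ]
 [502.2 -18.6  15. ]] [549.6  13.5  15. ] [-0.2  2.3 27. ]
tray z [ 1.4  5.1 36.2]
tray [[ 480.6 -133.3   32. ]
 [ 681.  -194.3   32. ]
 [ 651.6 -295.    32. ]
 [ 451.4 -232.6   32. ]] [ 566.1 -213.8   32. ]
floor [[ 449.5 -244.1]
 [ 628.3 -298.1]
 [ 657.7 -200.8]
 [ 478.8 -146.8]] ((553.5584716796875, -222.44638061523438), (101.61174774169922, 186.8043212890625), 73.19908142089844)
lump [427.4 233.3] [421 228  14  12 137] [[ 616.  -212.7   15. ]]
lump [447.3 244.5] [441 239  14  12 134] [[ 595.6 -249.4   15. ]]
lump [420.1 258. ] [413 252  14  13 137] [[ 570.6 -198.8   15. ]]
lump [442.9 261.3] [436 256  14  12 133] [[ 564.5 -240.9   15. ]]
m ((532.060302734375, 211.1313018798828), 75.28849029541016) 82.0723979369468 2904
b ((759.8844604492188, 149.26541137695312), 75.36076354980469) 59.79966522173106 2617
c ((762.2549438476562, -148.62660217285156), 75.21893310546875) 59.69785012073919 2565
jar ((670.6015014648438, 2.4820644855499268), 28.19532585144043) 84.95311451090072
```

```bash
python3 - <<'E'
from h import *;import pickle
np.set_printoptions(precision=1,suppress=True)
yaw=-0.294;A=np.array([[np.cos(yaw),-np.sin(yaw)],[np.sin(yaw),np.cos(yaw)]]);c0=np.array([556.,-218.])
for n,bb in(('top',(380,190,485,335)),('scene',(140,270,275,410))):
    s=pickle.load(open(n+'.pkl','rb'))
    P=cloud(s,box(mask(s,(105,150,40),(125,255,255)),*bb)>0)
    Q=np.c_[(P[:,:2]-c0)@A,P[:,2]]
    for nm,k in(('sidetop L',(Q[:,2]>27)&(Q[:,2]<34)&(Q[:,1]>35)&(abs(Q[:,0])<70)),('sidetop R',(Q[:,2]>27)&(Q[:,2]<34)&(Q[:,1]<-35)&(abs(Q[:,0])<70))):
        q=Q[k]; print(n,nm,len(q),np.percentile(q[:,1],[5,50,95]) if len(q) else '', np.polyfit(q[:,0],q[:,1],1) if len(q)>5 else '')
    f=Q[(abs(Q[:,2]-4)<3)&(abs(Q[:,1])<30)];print('floor x',np.percentile(f[:,0],[.5,99.5]),np.median(f[:,2]))
    lw=Q[(Q[:,2]>13)&(Q[:,2]<20)&(Q[:,0]<-70)&(abs(Q[:,1])<35)];print('low wall',len(lw),np.percentile(lw[:,0],[5,50,95]) if len(lw) else '')
    et=Q[(Q[:,2]>35)&(abs(Q[:,1])<35)&(Q[:,0]>80)];print('end top',len(et),np.median(et,axis=0) if len(et) else '')
    l=mask(s,(150,90,100),(179,255,255));l=box(l,400,215,465,275) if n=='top' else box(l,170,315,245,380)
    k,_,st,c=cv2.connectedComponentsWithStats(l)
    for i in range(1,k):
        if st[i,4]>20: print('lump',(ray(s,c[i],15)[0,:2]-c0)@A)
E
```

```text
top sidetop L 194 [51.6 53.6 55.3] [-0.  53.6]
top sidetop R 210 [-44.5 -42.2 -40.5] [ -0.  -42.3]
floor x [-93.7  87.5] 4.1016007552372
low wall 50 [-96.4 -95.2 -94.3]
end top 112 [108.8   2.2  37.2]
lump [55.9 22.5]
lump [ 47.  -18.5]
lump [ 8.4 22.6]
lump [ 14.8 -19.4]
scene sidetop L 195 [51.  51.8 53.5] [-0.  52.1]
scene sidetop R 252 [-44.7 -42.9 -41. ] [ -0.  -42.9]
floor x [-96.7  80. ] 4.300722973707167
low wall 175 [-97.8 -95.9 -94.3]
end top 208 [109.7  -0.6  37.7]
lump [ 4.6 23.6]
lump [ 28.4 -17.9]
lump [52.3 23.5]
```

```bash
cat >> h.py <<'E'
G=np.array([-66,0,44.])   # TCP in scoop frame when gripped (grip z 63 - 19)
F=R.from_matrix(np.diag([-1.,1,-1]))  # tool axes in scoop frame
def tcp(org,yaw,pitch=0,g=G):
    "TCP pose for scoop origin/yaw; pitch>0 = lip down"
    S=R.from_euler('ZY',[yaw,pitch]);return np.array(org,float)+S.apply(g),S*F
def lip(p,yaw,pitch=0,g=G,pt=(40,0,0)):
    S=R.from_euler('ZY',[yaw,pitch]);return tcp(np.array(p)-S.apply(pt),yaw,pitch,g)
def rows(cur,targets):
    p0,r0=cur
    for p,r in targets:
        d=r0.inv().apply(p-p0)/1000;w=(r0.inv()*r).as_rotvec()/2/np.pi
        print('{"offset":%s,"angular":%s}'%(np.round(d,4).tolist(),np.round(w,4).tolist()),' ->',np.round(p,1),np.round(np.linalg.norm(d)*1000),np.round(np.degrees(np.linalg.norm(w)*2*np.pi)))
E
python3 - <<'E'
from h import *
cur=(np.array([230.691,-526.734,231.329]),R.from_quat([.9789,.2045,0,0]))
print(F.apply([1,0,0]))
p,r=tcp([549.4,14,0],-.181)
up=p+[0,0,80]
rows(cur,[(up,r)])
rows((up,r),[(p,r)])
E
```

```text
[-1.  0.  0.]
{"offset":[0.4538, -0.4048, 0.1073],"angular":[0.0, 0.0, -0.4056]}  -> [484.5  25.9 124. ] 618.0 146.0
{"offset":[0.0, 0.0, 0.08],"angular":[0.0, 0.0, 0.0]}  -> [484.5  25.9  44. ] 80.0 0.0
```

Call:
drive_tool(
  targets=[
    {"offset": [0.4538, -0.4048, 0.1073], "angular": [0, 0, -0.4056]},
    {"offset": [0.4538, -0.4048, 0.1073], "angular": [0, 0, -0.4056]},
    {"offset": [0.4538, -0.4048, 0.1073], "angular": [0, 0, -0.4056]},
    {"offset": [0.4538, -0.4048, 0.1073], "angular": [0, 0, -0.4056]},
    {"offset": [0.4538, -0.4048, 0.1073], "angular": [0, 0, -0.4056]},
    {"offset": [0.4538, -0.4048, 0.1073], "angular": [0, 0, -0.4056]},
    {"offset": [0.4538, -0.4048, 0.1073], "angular": [0, 0, -0.4056]},
    {"offset": [0.4538, -0.4048, 0.1073], "angular": [0, 0, -0.4056]},
    {"offset": [0.4538, -0.4048, 0.1073], "angular": [0, 0, -0.4056]},
    {"offset": [0.4538, -0.4048, 0.1073], "angular": [0, 0, -0.4056]},
    {"offset": [0.4538, -0.4048, 0.1073], "angular": [0, 0, -0.4056]},
    {"offset": [0.4538, -0.4048, 0.1073], "angular": [0, 0, -0.4056]},
    {"offset": [0.4538, -0.4048, 0.1073], "angular": [0, 0, -0.4056]},
    {"offset": [0.4538, -0.4048, 0.1073], "angular": [0, 0, -0.4056]},
    {"offset": [0.4538, -0.4048, 0.1073], "angular": [0, 0, -0.4056]},
    {"offset": [0.4538, -0.4048, 0.1073], "angular": [0, 0, -0.4056]},
    {"offset": [0.4538, -0.4048, 0.1073], "angular": [0, 0, -0.4056]},
    {"offset": [0.4538, -0.4048, 0.1073], "angular": [0, 0, -0.4056]},
    {"offset": [0.4538, -0.4048, 0.1073], "angular": [0, 0, -0.4056]},
    {"offset": [0.4538, -0.4048, 0.1073], "angular": [0, 0, -0.4056]},
  ],
)

```text
time_s: 2.1
ee_pos: [483.8, 26.1, 123.9]
tool_rot: [0.091, 0.996, -0.0, -0.0]
force: [-1.0, -0.6, 0.1]
gripper_width: 85.4
finger_force: 0.0
```

Call:
drive_tool(
  targets=[
    {"offset": [0, 0, 0.03], "angular": [0, 0, 0]},
    {"offset": [0, 0, 0.06], "angular": [0, 0, 0]},
    {"offset": [0, 0, 0.08], "angular": [0, 0, 0]},
    {"offset": [0, 0, 0.08], "angular": [0, 0, 0]},
  ],
)

```text
time_s: 2.5
ee_pos: [481.1, 26.3, 41.4]
tool_rot: [0.091, 0.996, -0.0, -0.003]
force: [-1.3, 0.8, -0.3]
gripper_width: 85.4
finger_force: 0.0
```

Call:
drive_tool(
  targets=[
    {"offset": [0, 0, 0], "angular": [0, 0, 0]},
    {"offset": [0, 0, 0], "angular": [0, 0, 0]},
    {"offset": [0, 0, 0], "angular": [0, 0, 0]},
    {"offset": [0, 0, 0], "angular": [0, 0, 0]},
    {"offset": [0, 0, 0], "angular": [0, 0, 0]},
    {"offset": [0, 0, 0], "angular": [0, 0, 0]},
    {"offset": [0, 0, 0], "angular": [0, 0, 0]},
    {"offset": [0, 0, 0], "angular": [0, 0, 0]},
    {"offset": [0, 0, 0], "angular": [0, 0, 0]},
    {"offset": [0, 0, 0], "angular": [0, 0, 0]},
  ],
  jaw=-1,
  grip_force=100,
)

```text
time_s: 3.5
ee_pos: [484.8, 26.2, 45.0]
tool_rot: [0.09, 0.996, 0.0, 0.001]
force: [-1.1, 1.4, 6.0]
gripper_width: 18.8
finger_force: 97.6
```

Call:
drive_tool(
  targets=[
    {"offset": [0, 0, -0.03], "angular": [0, 0, 0]},
    {"offset": [0, 0, -0.07], "angular": [0, 0, 0]},
    {"offset": [0, 0, -0.1], "angular": [0, 0, 0]},
    {"offset": [0, 0, -0.1], "angular": [0, 0, 0]},
    {"offset": [0, 0, -0.1], "angular": [0, 0, 0]},
  ],
)

```text
time_s: 4.0
ee_pos: [484.2, 26.1, 144.0]
tool_rot: [0.09, 0.996, -0.0, 0.0]
force: [-0.1, 0.3, -2.2]
gripper_width: 18.4
finger_force: 98.2
```

```bash
python3 - <<'E'
from bench import *
from h import *
np.set_printoptions(precision=1,suppress=True)
o=get_obs();print(o['ee_pos'],o['gripper_width'],np.round(o['joints'],3),o['force'])
s=snapshot('scene');t=snapshot('top');cv2.imwrite('pics/g.png',np.vstack([s['image'][150:350,150:470],t['image'][200:400,200:520]])[:,:,::-1])
# pan floor/lip from the top view: grey points below handle
P=cloud(t,box(mask(t,(0,0,110),(180,70,255)),255,220,350,320)>0)
Q=(P-np.array([549.4,14,0]))@R.from_euler('Z',-.181).as_matrix()
Q=Q[(Q[:,2]>85)&(abs(Q[:,0])<60)&(abs(Q[:,1])<50)]
print(len(Q),np.percentile(Q,[1,50,99],axis=0))
f=Q[(abs(Q[:,1])<25)&(Q[:,0]>-20)&(Q[:,0]<35)&(Q[:,2]<110)]
c=np.linalg.lstsq(np.c_[f[:,:2],np.ones(len(f))],f[:,2],rcond=None)[0];print('floor plane',np.round(c,3),len(f))
E
```

```text
[484.2  26.1 144. ] 18.39837844713045 [-0.1  0.2 -0.3  1.  -0.   0.1] [-0.1  0.3 -2.2]
2279 [[-39.4 -37.4  96.8]
 [ -0.6   0.3  99.8]
 [ 37.6  37.1 129.7]]
floor plane [-0.   0.  99.7] 1031
```

View pics/g.png

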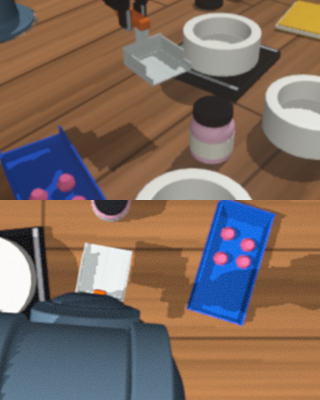

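```bash
cat >> h.py <<'E'
TO=np.array([554.1,-212.,0]);TY=-.294
def intray(x,y=-3.5,z=4.,pitch=0):
    return tcp(TO+R.from_euler('Z',TY).apply([x,y,z]),TY,pitch)
E
python3 - <<'E'
from h import *
p,r=tcp([549.4,14,100],-.181)
a=intray(-45,z=60);b=intray(-45,z=7)
rows((p,r),[a]);rows(a,[b])
E
```

```text
{"offset":[-0.0006, -0.2124, 0.04],"angular":[0.0, 0.0, 0.018]}  -> [ 446.8 -183.2  104. ] 216.0 6.0
{"offset":[0.0, 0.0, 0.053],"angular":[0.0, 0.0, 0.0]}  -> [ 446.8 -183.2   51. ] 53.0 0.0
```

Call:
drive_tool(
  targets=[
    {"offset": [0, -0.04, 0.01], "angular": [0, 0, 0.005]},
    {"offset": [0, -0.08, 0.02], "angular": [0, 0, 0.01]},
    {"offset": [0, -0.12, 0.03], "angular": [0, 0, 0.018]},
    {"offset": [0, -0.16, 0.04], "angular": [0, 0, 0.018]},
    {"offset": [-0.0006, -0.19, 0.04], "angular": [0, 0, 0.018]},
    {"offset": [-0.0006, -0.2124, 0.04], "angular": [0, 0, 0.018]},
    {"offset": [-0.0006, -0.2124, 0.04], "angular": [0, 0, 0.018]},
    {"offset": [-0.0006, -0.2124, 0.04], "angular": [0, 0, 0.018]},
  ],
)

```text
time_s: 4.9
ee_pos: [445.2, -182.3, 102.5]
tool_rot: [0.147, 0.989, 0.001, -0.001]
force: [-0.0, 0.7, -1.8]
gripper_width: 18.5
finger_force: 98.5
```

```bash
python3 - <<'E'
from bench import *
from h import *
np.set_printoptions(precision=1,suppress=True)
o=get_obs();print(o['ee_pos'],o['force'])
for n in('top','scene'):
    t=snapshot(n)
    l=mask(t,(0,0,110),(180,60,255))
    P=cloud(t,l>0);Q=(P-TO)@R.from_euler('Z',TY).as_matrix()
    Q=Q[(Q[:,2]>50)&(Q[:,2]<100)&(Q[:,0]>-110)&(Q[:,0]<15)&(abs(Q[:,1])<60)]
    print(n,len(Q),np.percentile(Q,[1,50,99],axis=0))
    if n=='top':cv2.imwrite('pics/d.png',cv2.resize(t['image'][170:370,330:530],(500,500))[:,:,::-1])
E
```

```text
[ 445.2 -182.3  102.5] [-0.   0.7 -1.8]
top 2067 [[-85.3 -40.6  56.2]
 [-45.7  -5.   59.5]
 [ -8.   35.   87.7]]
scene 3152 [[-88.3 -40.5  58. ]
 [-62.6  -2.4  60.4]
 [ -8.5  34.4  97.1]]
```

View pics/d.png

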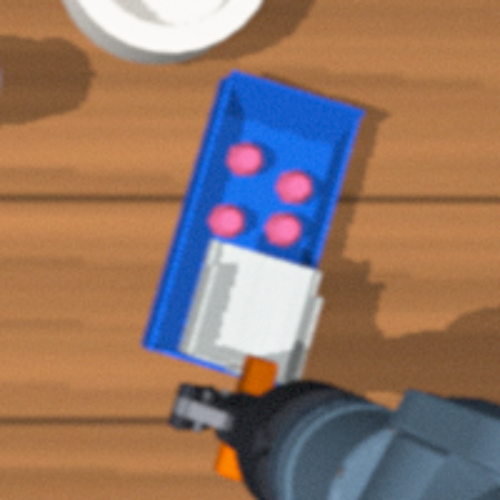

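The crop shows the pan just behind the two near lumps, inside the tray walls and level.

Call:
drive_tool(
  targets=[
    {"offset": [-0.001, 0, 0.02], "angular": [0, 0, 0]},
    {"offset": [-0.001, 0, 0.04], "angular": [0, 0, 0]},
    {"offset": [-0.001, 0, 0.05], "angular": [0, 0, 0]},
    {"offset": [-0.001, 0, 0.053], "angular": [0, 0, 0]},
    {"offset": [-0.001, 0, 0.053], "angular": [0, 0, 0]},
    {"offset": [-0.001, 0, 0.053], "angular": [0, 0, 0]},
  ],
)

```text
time_s: 5.6
ee_pos: [448.1, -183.3, 51.7]
tool_rot: [0.146, 0.989, -0.0, 0.001]
force: [-1.4, -0.0, -1.7]
gripper_width: 18.7
finger_force: 98.5
```

Call:
drive_tool(
  targets=[
    {"offset": [0, 0, 0.001], "angular": [0, 0, 0]},
    {"offset": [0, 0, 0.002], "angular": [0, 0, 0]},
    {"offset": [0, 0, 0.002], "angular": [0, 0, 0]},
  ],
)

```text
time_s: 5.9
ee_pos: [447.7, -183.4, 49.3]
tool_rot: [0.146, 0.989, -0.0, 0.0]
force: [0.1, -0.1, -1.5]
gripper_width: 18.2
finger_force: 98.5
```

Call:
drive_tool(
  targets=[
    {"offset": [0, 0, 0.001], "angular": [0, 0, 0]},
    {"offset": [0, 0, 0.0015], "angular": [0, 0, 0]},
    {"offset": [0, 0, 0.0015], "angular": [0, 0, 0]},
  ],
)

```text
time_s: 6.2
ee_pos: [447.7, -183.5, 49.0]
tool_rot: [0.146, 0.989, -0.0, 0.001]
force: [-3.4, 2.4, 10.7]
gripper_width: 18.3
finger_force: 100.6
```

Call:
drive_tool(
  targets=[
    {"offset": [-0.007, 0, -0.0003], "angular": [0, 0, 0]},
    {"offset": [-0.014, 0, -0.0003], "angular": [0, 0, 0]},
    {"offset": [-0.021, 0, -0.0003], "angular": [0, 0, 0]},
    {"offset": [-0.028, 0, -0.0003], "angular": [0, 0, 0]},
    {"offset": [-0.035, 0, -0.0003], "angular": [0, 0, 0]},
    {"offset": [-0.042, 0, -0.0003], "angular": [0, 0, 0]},
    {"offset": [-0.049, 0, -0.0003], "angular": [0, 0, 0]},
    {"offset": [-0.056, 0, -0.0003], "angular": [0, 0, 0]},
    {"offset": [-0.063, 0, -0.0003], "angular": [0, 0, 0]},
    {"offset": [-0.07, 0, -0.0003], "angular": [0, 0, 0]},
  ],
)

```text
time_s: 7.2
ee_pos: [512.9, -203.2, 49.0]
tool_rot: [0.146, 0.989, -0.0, -0.001]
force: [-8.1, 2.1, 12.9]
gripper_width: 18.3
finger_force: 100.5
```

```bash
python3 - <<'E'
from bench import *
from h import *
np.set_printoptions(precision=1,suppress=True)
o=get_obs();print(o['ee_pos'],o['force'])
s=snapshot('scene');t=snapshot('top')
cv2.imwrite('pics/p.png',np.hstack([cv2.resize(t['image'][180:340,370:500],(390,480)),cv2.resize(s['image'][250:410,140:276],(408,480))])[:,:,::-1])
E
```

```text
[ 512.9 -203.2   49. ] [-8.1  2.1 12.9]
```

View pics/p.png

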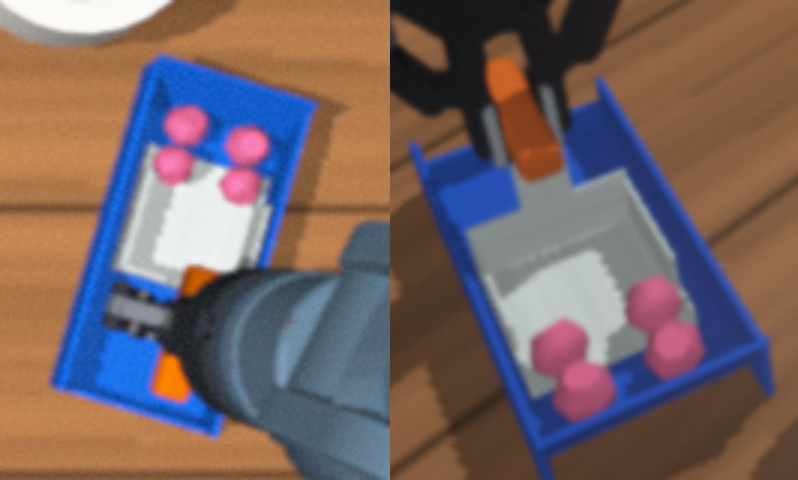

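Two lumps are already on the pan's front, at (175,165) and (240,185) in the left crop. The other two are between the lip and the ramp. I'll push on.

Call:
drive_tool(
  targets=[
    {"offset": [-0.005, 0, 0], "angular": [0, 0, 0]},
    {"offset": [-0.01, 0, 0], "angular": [0, 0, 0]},
    {"offset": [-0.015, 0, 0], "angular": [0, 0, 0]},
    {"offset": [-0.019, 0, 0], "angular": [0, 0, 0]},
    {"offset": [-0.022, 0, 0], "angular": [0, 0, 0]},
    {"offset": [-0.022, 0, 0], "angular": [0, 0, 0]},
  ],
)

```text
time_s: 7.9
ee_pos: [534.6, -209.8, 49.0]
tool_rot: [0.146, 0.989, -0.0, -0.001]
force: [-5.5, 2.0, 8.9]
gripper_width: 18.2
finger_force: 100.1
```

```bash
cat > look.py <<'E'
import sys
from bench import *
from h import *
np.set_printoptions(precision=1,suppress=True)
o=get_obs();print(o['ee_pos'],o['tool_rot'].round(3),o['force'])
s=snapshot('scene');t=snapshot('top')
S=R.from_quat(o['tool_rot'])*F.inv();org=np.array(o['ee_pos'])-S.apply(G)
print('scoop',org,'in tray',R.from_euler('Z',TY).inv().apply(org-TO))
for n,c in(('top',t),('scene',s)):
    k,_,st,ce=cv2.connectedComponentsWithStats(mask(c,(150,90,90),(179,255,255)))
    for i in range(1,k):
        if st[i,4]>20:
            u,v=ce[i].astype(int);z=np.zeros((480,640),bool);z[v-1:v+2,u-1:u+2]=1
            P=np.median(cloud(c,z),axis=0);q=S.inv().apply(P-org)
            if abs(q[0])<120: print(n,st[i,4],'world',P,'scoop',q)
E
python3 look.py
```

```text
[ 534.6 -209.8   49. ] [ 0.1  1.  -0.  -0. ] [-5.5  2.   8.9]
scoop [ 597.7 -228.9    5. ] in tray [46.6 -3.6  5. ]
top 243 world [ 628.9 -213.3   22.5] scoop [25.3 23.9 17.6]
top 131 world [ 628.5 -255.8   28.8] scoop [ 37.3 -16.8  23.8]
top 126 world [ 605.  -247.8   28.6] scoop [ 12.4 -16.   23.6]
scene 486 world [ 632.6 -218.7   29.3] scoop [30.5 19.9 24.4]
scene 502 world [ 621.  -257.6   28.4] scoop [ 30.6 -20.7  23.5]
```

```bash
python3 - <<'E'
from h import *
S0=R.from_euler('Z',TY)
cur=intray(48,y=-3.5,z=4.)   # nominal commanded
def back(x,z,pitch): return lip(TO+S0.apply([x,-3.5,z]),TY,pitch,pt=(-40,0,0))
rows(cur,[intray(50.5),back(10.5,4.5,-.09),back(10.5,6,-.18),back(10,8,-.27),back(9,12,-.36),back(8,18,-.45),back(4,35,-.5),back(2,60,-.5),back(0,90,-.5)])
E
```

```text
{"offset":[-0.0025, 0.0, 0.0],"angular":[0.0, 0.0, 0.0]}  -> [ 538.3 -210.9   48. ] 3.0 0.0
{"offset":[0.0013, 0.0, 0.002],"angular":[-0.0, -0.0143, 0.0]}  -> [ 534.6 -209.7   46. ] 2.0 5.0
{"offset":[0.005, -0.0, 0.0034],"angular":[-0.0, -0.0286, 0.0]}  -> [ 531.1 -208.7   44.6] 6.0 10.0
{"offset":[0.0088, 0.0, 0.0045],"angular":[0.0, -0.043, 0.0]}  -> [ 527.4 -207.6   43.5] 10.0 15.0
{"offset":[0.0128, 0.0, 0.004],"angular":[-0.0, -0.0573, 0.0]}  -> [ 523.6 -206.4   44. ] 13.0 21.0
{"offset":[0.0166, 0.0, 0.0017],"angular":[0.0, -0.0716, 0.0]}  -> [ 520.  -205.3   46.3] 17.0 26.0
{"offset":[0.0219, 0.0, -0.0131],"angular":[-0.0, -0.0796, -0.0]}  -> [ 514.9 -203.8   61.1] 26.0 29.0
{"offset":[0.0239, -0.0, -0.0381],"angular":[-0.0, -0.0796, -0.0]}  -> [ 513.  -203.2   86.1] 45.0 29.0
{"offset":[0.0259, 0.0, -0.0681],"angular":[-0.0, -0.0796, -0.0]}  -> [ 511.1 -202.6  116.1] 73.0 29.0
```

Call:
drive_tool(
  targets=[
    {"offset": [-0.0015, 0, 0], "angular": [0, 0, 0]},
    {"offset": [-0.0025, 0, 0], "angular": [0, 0, 0]},
    {"offset": [-0.0025, 0, 0], "angular": [0, 0, 0]},
    {"offset": [-0.0006, 0, 0.0005], "angular": [0, -0.007, 0]},
    {"offset": [0.0013, 0, 0.001], "angular": [0, -0.0143, 0]},
    {"offset": [0.0031, 0, 0.0017], "angular": [0, -0.0215, 0]},
    {"offset": [0.005, 0, 0.0024], "angular": [0, -0.0286, 0]},
    {"offset": [0.0069, 0, 0.003], "angular": [0, -0.036, 0]},
    {"offset": [0.0088, 0, 0.0035], "angular": [0, -0.043, 0]},
    {"offset": [0.0108, 0, 0.0033], "angular": [0, -0.05, 0]},
    {"offset": [0.0128, 0, 0.003], "angular": [0, -0.0573, 0]},
    {"offset": [0.0147, 0, 0.0025], "angular": [0, -0.0645, 0]},
    {"offset": [0.0166, 0, 0.0017], "angular": [0, -0.0716, 0]},
    {"offset": [0.0166, 0, 0.0017], "angular": [0, -0.0716, 0]},
    {"offset": [0.0166, 0, 0.0017], "angular": [0, -0.0716, 0]},
  ],
)

```text
time_s: 9.5
ee_pos: [518.7, -204.7, 45.6]
tool_rot: [0.143, 0.965, -0.032, 0.22]
force: [-0.0, -1.1, -2.0]
gripper_width: 18.3
finger_force: 98.4
```

```bash
python3 look.py
```

```text
[ 518.7 -204.7   45.6] [ 0.1  1.  -0.   0.2] [-0.  -1.1 -2. ]
scoop [ 593.9 -227.5   34.5] in tray [42.6 -3.3 34.5]
top 278 world [ 572.1 -242.7   45.2] scoop [-10.3 -20.9  16.8]
top 121 world [ 573.6 -195.6   47. ] scoop [-20.5  24.6  23.6]
scene 237 world [ 578.6 -201.3   44.6] scoop [-15.7  20.6  18.7]
scene 405 world [ 584.  -248.6   55.8] scoop [  6.2 -23.1  20.6]
scene 104 world [ 613.2 -217.    22.4] scoop [  8.6  15.5 -17.6]
```

Call:
drive_tool(
  targets=[
    {"offset": [-0.0045, 0, -0.009], "angular": [0, 0, 0]},
    {"offset": [-0.011, 0, -0.022], "angular": [0, 0, 0]},
    {"offset": [-0.02, 0, -0.04], "angular": [0, 0, 0]},
    {"offset": [-0.03, 0, -0.06], "angular": [0, 0, 0]},
    {"offset": [-0.039, 0, -0.078], "angular": [0, 0, 0]},
    {"offset": [-0.045, 0, -0.09], "angular": [0, 0, 0]},
    {"offset": [-0.045, 0, -0.09], "angular": [0, 0, 0]},
  ],
)

```text
time_s: 10.3
ee_pos: [523.6, -206.9, 150.3]
tool_rot: [0.142, 0.964, -0.034, 0.223]
force: [-0.0, -0.7, -1.4]
gripper_width: 18.4
finger_force: 98.5
```

```bash
python3 look.py; python3 - <<'E'
from bench import *
from h import *
print(get_obs()['force'],get_obs()['joints'].round(2))
s=snapshot('scene');t=snapshot('top')
cv2.imwrite('pics/q.png',np.hstack([cv2.resize(t['image'][180:340,370:500],(390,480)),cv2.resize(s['image'][210:390,140:290],(400,480))])[:,:,::-1])
E
```

```text
[ 523.6 -206.9  150.3] [ 0.1  1.  -0.   0.2] [-0.  -0.7 -1.4]
scoop [ 598.9 -229.7  139.8] in tray [ 48.   -3.9 139.8]
top 88 world [ 606.7 -212.2   26.8] scoop [ -47.6   19.1 -102.5]
top 379 world [ 576.4 -242.5  153.9] scoop [ -9.8 -18.8  20.5]
top 159 world [ 576.4 -196.8  149.2] scoop [-23.7  25.   22.2]
scene 290 world [ 584.1 -204.7  147.7] scoop [-15.7  19.6  16.6]
scene 457 world [ 591.2 -252.3  159.9] scoop [  8.  -23.9  18.4]
scene 265 world [ 609.6 -221.6   25.6] scoop [ -43.2   11.1 -106. ]
[-0.18043554  0.41384295 -2.7352373 ] [-0.55  0.06 -0.68  0.39  0.11 -0.23]
```

View pics/q.png

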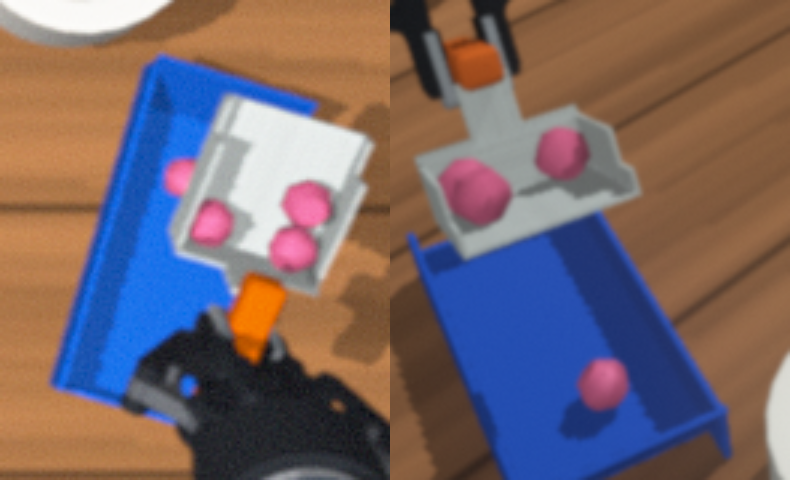

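Three lumps sit in the pan; in the right crop they are at (475,190), which is two overlapping, and (562,153). One is left in the tray at (603,385). Next I carry the three to the mould.

```bash
python3 - <<'E'
from h import *
from bench import get_obs
o=get_obs();cur=(np.array(o['ee_pos']),R.from_quat(o['tool_rot']))
S=cur[1]*F.inv();e=S.as_euler('ZYX');print(e);o0=cur[0]-S.apply(G)
d=np.array([np.cos(1.955),np.sin(1.955),0]);o1=np.array([532,211.2,0])-60*d+[0,0,150]
f=lambda s:tcp(o0+(o1-o0)*s,e[0]+(1.955-e[0])*s,-.45)
s=np.array([.02,.06,.11,.16,.21,.26,.31,.36,.41,.46,.5,.54])
A=[f(x) for x in s];rows(cur,A);print()
rows(A[-1],[f(x) for x in [.58,.63,.68,.73,.78,.83,.88,.92,.95,.975,.99,1]])
E
```

```text
[-0.29364285 -0.44755781  0.00050211]
{"offset":[0.0026, 0.0036, -0.0014],"angular":[-0.003, -0.0004, -0.0064]}  -> [ 518.4 -200.7  145.5] 5.0 3.0
{"offset":[0.0072, 0.0108, -0.0043],"angular":[-0.0092, -0.0004, -0.0193]}  -> [ 515.4 -192.3  146.1] 14.0 8.0
{"offset":[0.0121, 0.0198, -0.0075],"angular":[-0.017, -0.0004, -0.0355]}  -> [ 512.4 -181.9  146.9] 24.0 14.0
{"offset":[0.0161, 0.0292, -0.0103],"angular":[-0.0248, -0.0004, -0.0516]}  -> [ 510.5 -171.6  147.7] 35.0 21.0
{"offset":[0.0193, 0.0388, -0.0127],"angular":[-0.0325, -0.0004, -0.0677]}  -> [ 509.5 -161.2  148.5] 45.0 27.0
{"offset":[0.0218, 0.049, -0.0147],"angular":[-0.0403, -0.0004, -0.0838]}  -> [ 509.5 -150.6  149.3] 56.0 33.0
{"offset":[0.0234, 0.0597, -0.0164],"angular":[-0.0481, -0.0003, -0.1]}  -> [ 510.5 -139.7  150.1] 66.0 40.0
{"offset":[0.0244, 0.071, -0.0177],"angular":[-0.0558, -0.0003, -0.1161]}  -> [ 512.3 -128.5  150.8] 77.0 46.0
{"offset":[0.0248, 0.083, -0.0188],"angular":[-0.0636, -0.0003, -0.1322]}  -> [ 515.1 -116.7  151.6] 89.0 53.0
{"offset":[0.0246, 0.0958, -0.0196],"angular":[-0.0714, -0.0003, 
[... 826 characters left out ...]
angular":[-0.0451, 0.0, -0.0935]}  -> [561.6  11.8 158.2] 102.0 37.0
{"offset":[-0.1078, 0.0356, 0.0461],"angular":[-0.0529, 0.0, -0.1096]}  -> [568.4  31.5 159. ] 123.0 44.0
{"offset":[-0.1228, 0.0413, 0.0527],"angular":[-0.0592, 0.0, -0.1225]}  -> [573.7  48.  159.7] 140.0 49.0
{"offset":[-0.1343, 0.0459, 0.0577],"angular":[-0.0638, 0.0, -0.1321]}  -> [577.6  60.7 160.1] 153.0 53.0
{"offset":[-0.144, 0.0499, 0.062],"angular":[-0.0677, -0.0, -0.1402]}  -> [580.8  71.6 160.5] 165.0 56.0
{"offset":[-0.1499, 0.0524, 0.0645],"angular":[-0.07, 0.0, -0.145]}  -> [582.7  78.3 160.8] 171.0 58.0
{"offset":[-0.1538, 0.0542, 0.0663],"angular":[-0.0716, 0.0, -0.1482]}  -> [583.9  82.7 160.9] 176.0 59.0
```

Call:
drive_tool(
  targets=[
    {"offset": [0.0026, 0.0036, -0.0014], "angular": [-0.003, 0, -0.0064]},
    {"offset": [0.0072, 0.0108, -0.0043], "angular": [-0.0092, 0, -0.0193]},
    {"offset": [0.0121, 0.0198, -0.0075], "angular": [-0.017, 0, -0.0355]},
    {"offset": [0.0161, 0.0292, -0.0103], "angular": [-0.0248, 0, -0.0516]},
    {"offset": [0.0193, 0.0388, -0.0127], "angular": [-0.0325, 0, -0.0677]},
    {"offset": [0.0218, 0.049, -0.0147], "angular": [-0.0403, 0, -0.0838]},
    {"offset": [0.0234, 0.0597, -0.0164], "angular": [-0.0481, 0, -0.1]},
    {"offset": [0.0244, 0.071, -0.0177], "angular": [-0.0558, 0, -0.1161]},
    {"offset": [0.0248, 0.083, -0.0188], "angular": [-0.0636, 0, -0.1322]},
    {"offset": [0.0246, 0.0958, -0.0196], "angular": [-0.0714, 0, -0.1483]},
    {"offset": [0.0241, 0.1067, -0.02], "angular": [-0.0776, 0, -0.1612]},
    {"offset": [0.0234, 0.1181, -0.0204], "angular": [-0.0838, 0, -0.1741]},
  ],
)

```text
time_s: 11.7
ee_pos: [526.1, -83.6, 153.6]
tool_rot: [-0.435, 0.873, 0.099, 0.199]
force: [-0.5, 0.3, -3.3]
gripper_width: 18.7
finger_force: 98.4
```

Call:
drive_tool(
  targets=[
    {"offset": [-0.0107, 0.0035, 0.0044], "angular": [-0.0062, 0, -0.0129]},
    {"offset": [-0.0248, 0.008, 0.0104], "angular": [-0.014, 0, -0.029]},
    {"offset": [-0.0398, 0.0127, 0.0168], "angular": [-0.0218, 0, -0.0451]},
    {"offset": [-0.0556, 0.0177, 0.0235], "angular": [-0.0296, 0, -0.0612]},
    {"offset": [-0.0723, 0.0231, 0.0307], "angular": [-0.0374, 0, -0.0773]},
    {"offset": [-0.0897, 0.029, 0.0383], "angular": [-0.0451, 0, -0.0935]},
    {"offset": [-0.1078, 0.0356, 0.0461], "angular": [-0.0529, 0, -0.1096]},
    {"offset": [-0.1228, 0.0413, 0.0527], "angular": [-0.0592, 0, -0.1225]},
    {"offset": [-0.1343, 0.0459, 0.0577], "angular": [-0.0638, 0, -0.1321]},
    {"offset": [-0.144, 0.0499, 0.062], "angular": [-0.0677, 0, -0.1402]},
    {"offset": [-0.1499, 0.0524, 0.0645], "angular": [-0.07, 0, -0.145]},
    {"offset": [-0.1538, 0.0542, 0.0663], "angular": [-0.0716, 0, -0.1482]},
    {"offset": [-0.1538, 0.0542, 0.0663], "angular": [-0.0716, 0, -0.1482]},
    {"offset": [-0.1538, 0.0542, 0.0663], "angular": [-0.0716, 0, -0.1482]},
  ],
)

```text
time_s: 13.1
ee_pos: [584.5, 81.8, 161.6]
tool_rot: [0.808, -0.546, -0.184, -0.124]
force: [-0.2, 0.5, -2.4]
gripper_width: 18.6
finger_force: 98.5
```

```bash
python3 look.py; python3 - <<'E'
from bench import *
from h import *
o=get_obs();print(o['joints'].round(2))
cur=(np.array(o['ee_pos']),R.from_quat(o['tool_rot']));S=cur[1]*F.inv();print('yaw,pitch',S.as_euler('ZYX'),'lip',cur[0]-S.apply(G)+S.apply([40,0,0]))
d=np.array([np.cos(1.955),np.sin(1.955),0]);M=np.array([532,211.2,0])
L=lambda a,z,p:lip(M+a*d+[0,0,z],1.955,p)
A=[L(-20,130,-.3),L(-20,105,-.1),L(-20,95,.05)];rows(cur,A);print()
rows(A[-1],[L(-22,95,p) for p in (.15,.25,.35,.45,.55,.65,.75,.85,.95,1.05)])
E
```

```text
[584.5  81.8 161.6] [ 0.8 -0.5 -0.2 -0.1] [-0.2  0.5 -2.4]
scoop [555.1 154.6 150.5] in tray [-105.3  351.2  150.5]
top 386 world [582.7 144.4 158.7] scoop [-14.3 -21.8  16. ]
top 185 world [547.  116.1 163.1] scoop [-24.   21.9  25.5]
scene 87 world [589.6 136.7 162.7] scoop [-21.3 -25.3  23.8]
[-0.17  0.61  0.19  1.4   0.38 -2.17]
yaw,pitch [ 1.95343992e+00 -4.48121278e-01  4.44827007e-04] lip [541.62136519 187.91958498 168.15235937]
{"offset":[0.0042, 0.0, 0.0215],"angular":[-0.0, 0.0236, -0.0002]}  -> [582.3  86.7 140.7] 22.0 8.0
{"offset":[0.0013, 0.0, 0.0256],"angular":[0.0, 0.0554, -0.0002]}  -> [580.7  90.8 138.2] 26.0 20.0
{"offset":[-0.0069, 0.0, 0.0229],"angular":[0.0, 0.0793, -0.0002]}  -> [578.4  96.5 144.2] 24.0 29.0

{"offset":[-0.0029, -0.0, -0.0103],"angular":[0.0, 0.0159, 0.0]}  -> [577.1  99.7 154.3] 11.0 6.0
{"offset":[-0.0089, -0.0, -0.0201],"angular":[0.0, 0.0318, 0.0]}  -> [574.7 105.7 163.9] 22.0 11.0
{"offset":[-0.0157, 0.0, -0.0293],"angular":[0.0, 0.0477, 0.0]}  -> [571.9 112.5 172.7] 33.0 17.0
{"offset":[-0.0235, 0.0, -0.0377],"angular":[-0.0, 0.0637, 0.0]}  -> [568.8 120.1 180.7] 44.0 23.0
{"offset":[-0.0321, 0.0, -0.0453],"angular":[0.0, 0.0796, 0.0]}  -> [565.5 128.3 187.9] 56.0 29.0
{"offset":[-0.0414, 0.0, -0.0521],"angular":[-0.0, 0.0955, -0.0]}  -> [561.9 137.3 194.2] 66.0 34.0
{"offset":[-0.0513, -0.0, -0.0578],"angular":[-0.0, 0.1114, 0.0]}  -> [558.1 146.7 199.4] 77.0 40.0
{"offset":[-0.0617, 0.0, -0.0626],"angular":[0.0, 0.1273, 0.0]}  -> [554.1 156.6 203.7] 88.0 46.0
{"offset":[-0.0726, 0.0, -0.0663],"angular":[-0.0, 0.1432, 0.0]}  -> [549.9 166.8 206.8] 98.0 52.0
{"offset":[-0.0838, -0.0, -0.0689],"angular":[0.0, 0.1592, -0.0]}  -> [545.7 177.3 208.8] 108.0 57.0
```

Call:
drive_tool(
  targets=[
    {"offset": [0.002, 0, 0.011], "angular": [0, 0.012, 0]},
    {"offset": [0.0042, 0, 0.0215], "angular": [0, 0.0236, -0.0002]},
    {"offset": [0.003, 0, 0.024], "angular": [0, 0.039, -0.0002]},
    {"offset": [0.0013, 0, 0.0256], "angular": [0, 0.0554, -0.0002]},
    {"offset": [-0.0025, 0, 0.0245], "angular": [0, 0.067, -0.0002]},
    {"offset": [-0.0069, 0, 0.0229], "angular": [0, 0.0793, -0.0002]},
    {"offset": [-0.0069, 0, 0.0229], "angular": [0, 0.0793, -0.0002]},
    {"offset": [-0.0069, 0, 0.0229], "angular": [0, 0.0793, -0.0002]},
  ],
)

```text
time_s: 14.0
ee_pos: [578.1, 97.2, 144.4]
tool_rot: [0.829, -0.558, 0.02, 0.014]
force: [0.8, -0.3, -3.0]
gripper_width: 18.4
finger_force: 98.5
```

```bash
python3 look.py; python3 - <<'E'
from bench import *
from h import *
o=get_obs();print(o['joints'].round(2))
cur=(np.array(o['ee_pos']),R.from_quat(o['tool_rot']));S=cur[1]*F.inv();e=S.as_euler('ZYX');print('yaw,pitch',e,'lip',cur[0]-S.apply(G)+S.apply([40,0,0]))
d=np.array([np.cos(1.955),np.sin(1.955),0]);M=np.array([532,211.2,0])
L=lambda a,z,p:lip(M+a*d+[0,0,z],1.955,p)
rows(cur,[L(-22,z,p) for p,z in zip((.11,.18,.25,.31,.37,.43,.49,.55,.6,.65,.7,.75,.8,.85,.9,.95,1.0,1.05),(95,93,91,89,87,85,83,81,79,79,79,79,79,79,79,79,79,79))])
E
```

```text
[578.1  97.2 144.4] [ 0.8 -0.6  0.   0. ] [ 0.8 -0.3 -3. ]
scoop [554.1 156.3  97.2] in tray [-106.8  352.5   97.2]
scene 56 world [573.3 160.6 120.3] scoop [ -4.4 -19.4  22.9]
[ 0.08  0.43 -0.07  1.06 -0.05 -1.87]
yaw,pitch [1.95450858e+00 4.87320777e-02 6.08913627e-04] lip [539.66601569 192.47539593  94.8724819 ]
{"offset":[-0.0011, 0.0001, -0.0064],"angular":[0.0001, 0.0098, -0.0001]}  -> [577.9  97.6 150.4] 7.0 4.0
{"offset":[-0.005, 0.0001, -0.0115],"angular":[0.0001, 0.0209, -0.0001]}  -> [576.4 101.4 155.3] 13.0 8.0
{"offset":[-0.0094, 0.0001, -0.0163],"angular":[0.0001, 0.032, -0.0001]}  -> [574.7 105.7 159.9] 19.0 12.0
{"offset":[-0.0135, 0.0001, -0.0199],"angular":[0.0001, 0.0416, -0.0001]}  -> [573.1 109.7 163.2] 24.0 15.0
{"offset":[-0.0179, 0.0001, -0.0233],"angular":[0.0001, 0.0511, -0.0001]}  -> [571.3 113.9 166.4] 29.0 18.0
{"offset":[-0.0227, 0.0001, -0.0263],"angular":[0.0001, 0.0607, -0.0001]}  -> [569.5 118.5 169.2] 35.0 22.0
{"offset":[-0.0278, 0.0001, -0.0291],"angular":[0.0001, 0.0702, -0.0001]}  -> [567.5 123.3 171.7] 40.0 25.0
{"offset":[-0.0331, 0.0001, -0.0
[... 426 characters left out ...]
],"angular":[0.0001, 0.1116, -0.0]}  -> [558.1 146.7 183.4] 67.0 40.0
{"offset":[-0.0576, 0.0001, -0.0446],"angular":[0.0001, 0.1196, -0.0]}  -> [556.1 151.6 185.7] 73.0 43.0
{"offset":[-0.0629, 0.0001, -0.0468],"angular":[0.0001, 0.1275, -0.0]}  -> [554.1 156.6 187.7] 78.0 46.0
{"offset":[-0.0682, 0.0001, -0.0488],"angular":[0.0001, 0.1355, -0.0]}  -> [552.  161.7 189.4] 84.0 49.0
{"offset":[-0.0737, 0.0001, -0.0505],"angular":[0.0001, 0.1434, -0.0]}  -> [549.9 166.8 190.8] 89.0 52.0
{"offset":[-0.0793, 0.0001, -0.0519],"angular":[0.0001, 0.1514, -0.0]}  -> [547.8 172.  192. ] 95.0 55.0
{"offset":[-0.0849, 0.0001, -0.0531],"angular":[0.0001, 0.1594, -0.0]}  -> [545.7 177.3 192.8] 100.0 57.0
```

Call:
drive_tool(
  targets=[
    {"offset": [-0.0011, 0, -0.0064], "angular": [0, 0.0098, 0]},
    {"offset": [-0.005, 0, -0.0115], "angular": [0, 0.0209, 0]},
    {"offset": [-0.0094, 0, -0.0163], "angular": [0, 0.032, 0]},
    {"offset": [-0.0135, 0, -0.0199], "angular": [0, 0.0416, 0]},
    {"offset": [-0.0179, 0, -0.0233], "angular": [0, 0.0511, 0]},
    {"offset": [-0.0227, 0, -0.0263], "angular": [0, 0.0607, 0]},
    {"offset": [-0.0278, 0, -0.0291], "angular": [0, 0.0702, 0]},
    {"offset": [-0.0331, 0, -0.0316], "angular": [0, 0.0798, 0]},
    {"offset": [-0.0378, 0, -0.0331], "angular": [0, 0.0877, 0]},
    {"offset": [-0.0425, 0, -0.0363], "angular": [0, 0.0957, 0]},
    {"offset": [-0.0474, 0, -0.0393], "angular": [0, 0.1037, 0]},
    {"offset": [-0.0524, 0, -0.0421], "angular": [0, 0.1116, 0]},
    {"offset": [-0.0576, 0, -0.0446], "angular": [0, 0.1196, 0]},
    {"offset": [-0.0629, 0, -0.0468], "angular": [0, 0.1275, 0]},
    {"offset": [-0.0682, 0, -0.0488], "angular": [0, 0.1355, 0]},
    {"offset": [-0.0737, 0, -0.0505], "angular": [0, 0.1434, 0]},
    {"offset": [-0.0793, 0, -0.0519], "angular": [0, 0.1514, 0]},
    {"offset": [-0.0849, 0, -0.0531], "angular": [0, 0.1594, 0]},
    {"offset": [-0.0849, 0, -0.0531], "angular": [0, 0.1594, 0]},
    {"offset": [-0.0849, 0, -0.0531], "angular": [0, 0.1594, 0]},
  ],
)

```text
time_s: 16.1
ee_pos: [546.1, 177.8, 192.1]
tool_rot: [0.717, -0.484, 0.415, 0.281]
force: [-0.4, -0.5, -1.2]
gripper_width: 18.5
finger_force: 98.6
```

```bash
python3 look.py; python3 - <<'E'
from bench import *
from h import *
o=get_obs();print(o['joints'].round(2),np.round(o['force'],1))
s=snapshot('scene');t=snapshot('top')
cv2.imwrite('pics/r.png',np.hstack([cv2.resize(t['image'][200:340,130:270],(400,400)),cv2.resize(s['image'][100:280,270:450],(400,400))])[:,:,::-1])
E
```

```text
[546.1 177.8 192.1] [ 0.7 -0.5  0.4  0.3] [-0.4 -0.5 -1.2]
scoop [548.1 172.9 113. ] in tray [-117.3  366.6  113. ]
top 132 world [ 606.7 -216.1   27.3] scoop [-116.2   91.1 -374.6]
top 72 world [529.8 255.6  68.4] scoop [ 80.3 -14.   50.3]
top 85 world [504.4 233.4  66.1] scoop [76.8 17.8 39.5]
scene 34 world [550.5 207.3  67. ] scoop [ 55.3 -15.1   4. ]
scene 263 world [ 610.2 -221.9   25.5] scoop [-117.9   90.1 -381.2]
[ 0.66  0.7   0.07  1.39 -0.99 -1.05] [ 0.5 -0.9 -1.8]
```

View pics/r.png

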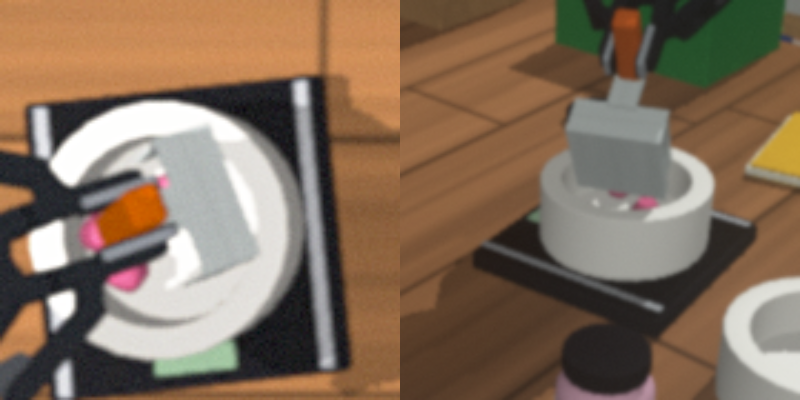

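The lumps lie in the hollow, with pink at (92,235), (125,275) and (165,185) in the left crop, and the pan looks empty. Next I retract and go to the scoop's original spot.

```bash
python3 - <<'E'
from bench import *
from h import *
o=get_obs()
d=np.array([np.cos(1.955),np.sin(1.955),0]);M=np.array([532,211.2,0])
L=lambda a,z,p:lip(M+a*d+[0,0,z],1.955,p)
cur=L(-22,79,1.05)
A=[L(-22,110,1.05),L(-22,140,1.05),L(-30,140,.7),L(-40,140,.3),L(-50,140,0)]
rows(cur,A);print()
u=tcp([545,5,60],-.181);rows(A[-1],[u]);rows(u,[tcp([545,5,3],-.181)])
E
```

```text
{"offset":[0.0269, 0.0, -0.0154],"angular":[0.0, 0.0, 0.0]}  -> [545.7 177.3 223.8] 31.0 0.0
{"offset":[0.0529, 0.0, -0.0304],"angular":[0.0, 0.0, 0.0]}  -> [545.7 177.3 253.8] 61.0 0.0
{"offset":[0.0656, -0.0, 0.0156],"angular":[-0.0, -0.0557, -0.0]}  -> [563.  134.5 241.9] 67.0 20.0
{"offset":[0.0634, -0.0, 0.0693],"angular":[-0.0, -0.1194, 0.0]}  -> [580.1  92.3 213.4] 94.0 43.0
{"offset":[0.0518, -0.0, 0.108],"angular":[-0.0, -0.1671, 0.0]}  -> [590.5  66.6 184. ] 120.0 60.0

{"offset":[0.0047, 0.121, 0.08],"angular":[0.0, 0.0, 0.34]}  -> [480.1  16.9 104. ] 145.0 122.0
{"offset":[0.0, 0.0, 0.057],"angular":[0.0, 0.0, 0.0]}  -> [480.1  16.9  47. ] 57.0 0.0
```

Call:
drive_tool(
  targets=[
    {"offset": [0.0135, 0, -0.0077], "angular": [0, 0, 0]},
    {"offset": [0.0269, 0, -0.0154], "angular": [0, 0, 0]},
    {"offset": [0.0529, 0, -0.0304], "angular": [0, 0, 0]},
    {"offset": [0.059, 0, -0.008], "angular": [0, -0.028, 0]},
    {"offset": [0.0656, 0, 0.0156], "angular": [0, -0.0557, 0]},
    {"offset": [0.065, 0, 0.034], "angular": [0, -0.077, 0]},
    {"offset": [0.064, 0, 0.052], "angular": [0, -0.098, 0]},
    {"offset": [0.0634, 0, 0.0693], "angular": [0, -0.1194, 0]},
    {"offset": [0.058, 0, 0.09], "angular": [0, -0.143, 0]},
    {"offset": [0.0518, 0, 0.108], "angular": [0, -0.1671, 0]},
    {"offset": [0.0518, 0, 0.108], "angular": [0, -0.1671, 0]},
    {"offset": [0.0518, 0, 0.108], "angular": [0, -0.1671, 0]},
  ],
)

```text
time_s: 17.5
ee_pos: [590.5, 65.3, 184.4]
tool_rot: [0.828, -0.56, 0.001, 0.001]
force: [-0.2, 0.9, -2.3]
gripper_width: 18.8
finger_force: 98.5
```

Call:
drive_tool(
  targets=[
    {"offset": [0.0047, 0.01, 0], "angular": [0, 0, 0.02]},
    {"offset": [0.0047, 0.02, 0], "angular": [0, 0, 0.043]},
    {"offset": [0.0047, 0.03, 0], "angular": [0, 0, 0.066]},
    {"offset": [0.0047, 0.04, 0], "angular": [0, 0, 0.089]},
    {"offset": [0.0047, 0.05, 0], "angular": [0, 0, 0.112]},
    {"offset": [0.0047, 0.06, 0], "angular": [0, 0, 0.135]},
    {"offset": [0.0047, 0.07, 0], "angular": [0, 0, 0.158]},
    {"offset": [0.0047, 0.08, 0], "angular": [0, 0, 0.181]},
    {"offset": [0.0047, 0.09, 0], "angular": [0, 0, 0.204]},
    {"offset": [0.0047, 0.1, 0], "angular": [0, 0, 0.227]},
    {"offset": [0.0047, 0.11, 0], "angular": [0, 0, 0.25]},
    {"offset": [0.0047, 0.121, 0], "angular": [0, 0, 0.273]},
    {"offset": [0.0047, 0.121, 0.01], "angular": [0, 0, 0.296]},
    {"offset": [0.0047, 0.121, 0.02], "angular": [0, 0, 0.319]},
    {"offset": [0.0047, 0.121, 0.04], "angular": [0, 0, 0.34]},
    {"offset": [0.0047, 0.121, 0.06], "angular": [0, 0, 0.34]},
    {"offset": [0.0047, 0.121, 0.08], "angular": [0, 0, 0.34]},
    {"offset": [0.0047, 0.121, 0.08], "angular": [0, 0, 0.34]},
    {"offset": [0.0047, 0.121, 0.08], "angular": [0, 0, 0.34]},
  ],
)

```text
time_s: 19.4
ee_pos: [479.7, 18.7, 105.0]
tool_rot: [0.089, 0.996, -0.001, 0.0]
force: [0.3, -0.9, -0.8]
gripper_width: 18.3
finger_force: 98.5
```

```bash
python3 look.py; python3 - <<'E'
from bench import *
from h import *
np.set_printoptions(precision=3,suppress=True)
o=get_obs();print(o['tool_rot'])
t=snapshot('top')
x=cloud(t,box(mask(t,(0,0,150),(180,50,255)),135,230,240,330)>0);x=x[abs(x[:,2]-82)<6];print(cv2.minEnclosingCircle(x[:,:2].astype(np.float32)))
cv2.imwrite('pics/e.png',cv2.resize(t['image'][180:360,120:480],(800,400))[:,:,::-1])
P=cloud(t,box(mask(t,(0,0,110),(180,70,255)),255,220,350,320)>0)
Q=(P-np.array([545,5,0]))@R.from_euler('Z',-.181).as_matrix()
Q=Q[(Q[:,2]>50)&(abs(Q[:,1])<25)&(Q[:,0]>-20)&(Q[:,0]<35)&(Q[:,2]<75)]
print('floor plane',np.linalg.lstsq(np.c_[Q[:,:2],np.ones(len(Q))],Q[:,2],rcond=None)[0],len(Q))
E
```

```text
[479.7  18.7 105. ] [ 0.1  1.  -0.   0. ] [ 0.3 -0.9 -0.8]
scoop [544.7   6.9  61.1] in tray [-72.4 206.8  61.1]
top 133 world [ 606.6 -216.3   27.7] scoop [ 100.5 -208.6  -33.9]
top 129 world [555.1 209.   65.5] scoop [-25.5 200.8   4.8]
top 145 world [529.8 249.4  68.8] scoop [-57.6 236.    8.1]
top 141 world [507.8 234.5  67.6] scoop [-76.6 217.5   7. ]
scene 90 world [509.3 228.8  63.3] scoop [-74.1 212.2   2.6]
scene 128 world [530.8 242.5  60.3] scoop [-55.4 229.4  -0.4]
scene 264 world [ 609.8 -221.6   25.6] scoop [ 104.5 -213.3  -35.9]
[ 0.089  0.996 -0.001  0.002]
((532.0021362304688, 210.769287109375), 74.92489624023438)
floor plane [-0.004 -0.    63.031] 933
```

View pics/e.png

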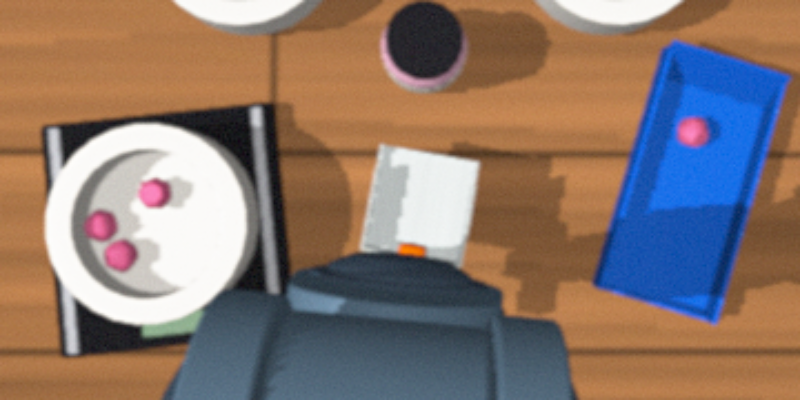

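The picture shows three lumps in the hollow at (153,193), (101,225) and (120,255), and the fourth in the tray at (693,131). The mould has not moved and the pan is empty and level. I'll set it down.

Call:
drive_tool(
  targets=[
    {"offset": [0, 0, 0.02], "angular": [0, 0, 0]},
    {"offset": [0, 0, 0.04], "angular": [0, 0, 0]},
    {"offset": [0, 0, 0.05], "angular": [0, 0, 0]},
    {"offset": [0, 0, 0.056], "angular": [0, 0, 0]},
    {"offset": [0, 0, 0.058], "angular": [0, 0, 0]},
    {"offset": [0, 0, 0.059], "angular": [0, 0, 0]},
    {"offset": [0, 0, 0.059], "angular": [0, 0, 0]},
  ],
)

```text
time_s: 20.25
ee_pos: [480.9, 17.5, 46.0]
tool_rot: [0.09, 0.996, -0.001, 0.001]
force: [1.0, 0.1, -1.7]
gripper_width: 18.5
finger_force: 98.6
```

Call:
drive_tool(
  targets=[
    {"offset": [0, 0, 0.001], "angular": [0, 0, 0]},
    {"offset": [0, 0, 0.001], "angular": [0, 0, 0]},
    {"offset": [0, 0, 0.0015], "angular": [0, 0, 0]},
    {"offset": [0, 0, 0.0015], "angular": [0, 0, 0]},
  ],
)

```text
time_s: 20.65
ee_pos: [480.9, 17.5, 45.0]
tool_rot: [0.09, 0.996, -0.001, 0.001]
force: [-2.6, -0.6, 7.6]
gripper_width: 18.6
finger_force: 100.1
```

Contact with the bench. I'll release and rise.

Call:
drive_tool(
  targets=[
    {"offset": [0, 0, 0], "angular": [0, 0, 0]},
    {"offset": [0, 0, 0], "angular": [0, 0, 0]},
    {"offset": [0, 0, 0], "angular": [0, 0, 0]},
    {"offset": [0, 0, 0], "angular": [0, 0, 0]},
    {"offset": [0, 0, 0], "angular": [0, 0, 0]},
    {"offset": [0, 0, 0], "angular": [0, 0, 0]},
    {"offset": [0, 0, 0], "angular": [0, 0, 0]},
    {"offset": [0, 0, 0], "angular": [0, 0, 0]},
  ],
  jaw=1,
)

```text
time_s: 21.45
ee_pos: [480.2, 17.5, 43.9]
tool_rot: [0.09, 0.996, -0.001, 0.0]
force: [0.3, 1.0, 0.1]
gripper_width: 85.6
finger_force: 0.0
```

Call:
drive_tool(
  targets=[
    {"offset": [0, 0, -0.01], "angular": [0, 0, 0]},
    {"offset": [0, 0, -0.03], "angular": [0, 0, 0]},
    {"offset": [0, 0, -0.06], "angular": [0, 0, 0]},
    {"offset": [0, 0, -0.1], "angular": [0, 0, 0]},
    {"offset": [0, 0, -0.14], "angular": [0, 0, 0]},
    {"offset": [0, 0, -0.14], "angular": [0, 0, 0]},
    {"offset": [0, 0, -0.14], "angular": [0, 0, 0]},
  ],
)

```text
time_s: 22.15
ee_pos: [481.3, 17.7, 185.5]
tool_rot: [0.09, 0.996, -0.001, 0.002]
force: [-0.7, -0.6, -0.8]
gripper_width: 85.3
finger_force: 0.0
```

```bash
python3 look.py; python3 - <<'E'
from bench import *
from h import *
np.set_printoptions(precision=3,suppress=True)
t=snapshot('top')
P=cloud(t,box(mask(t,(0,0,110),(180,70,255)),255,220,350,320)>0)
Q=(P-np.array([545,5,0]))@R.from_euler('Z',-.181).as_matrix()
Q=Q[(abs(Q[:,1])<25)&(Q[:,0]>-20)&(Q[:,0]<35)&(Q[:,2]<15)]
print('floor plane',np.linalg.lstsq(np.c_[Q[:,:2],np.ones(len(Q))],Q[:,2],rcond=None)[0],len(Q))
E
```

```text
[481.3  17.7 185.5] [ 0.1  1.  -0.   0. ] [-0.7 -0.6 -0.8]
scoop [546.4   5.8 141.7] in tray [-70.5 206.2 141.7]
top 132 world [ 606.7 -216.3   26.5] scoop [  98.7 -207.5 -115.8]
top 128 world [555.2 208.6  66.9] scoop [-28.1 201.2 -74.5]
top 145 world [529.7 250.3  68.6] scoop [-60.5 237.7 -72.7]
top 139 world [507.8 235.   66.6] scoop [-79.4 218.7 -74.6]
scene 90 world [510.2 227.9  63.9] scoop [-75.8 212.2 -77.3]
scene 128 world [530.5 242.7  60.2] scoop [-58.4 230.4 -81.1]
scene 265 world [ 610.1 -221.7   25.8] scoop [ 102.9 -212.2 -116.6]
floor plane [-0.006  0.004  2.198] 794
```

The scoop lies flat on the bench and all the lumps are at rest.

```bash
python3 -c "
from bench import job_done;print(job_done())"
```

```text
the job is handed in; nothing more can be done
None
```

I tipped three of the four lumps into the hollow of the mould on the scale, left the fourth in the tray, set the scoop flat and pan-up on the bench, and handed in the job after about 22 s.

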